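Draw the packing rod out of its storage box through the short mouth

ROBOT

A 6-joint arm with a two-finger parallel gripper is mounted at the origin on the work surface. World frame = base frame: x ahead of the robot, y to its left, z up, the work surface at z = 0. Lengths are in m, angles in degrees, forces in N, time in s.
With the tool pointing down it reaches from about 0.25 to 0.725 m from the base axis. Payload 9.7 kg.
Tool frame: the origin (TCP) lies on the mounting face of the last link; the fingertips stand 173 mm ahead of it and the grasp point (between the pads) lies 155 mm ahead of it; z points along the fingers, y is the line along which they close (so a half turn about z gives the same grasp; the last joint's range is limited). The gripper opens to 85 mm and grips with 20 to 120 N. Pads are 22 mm wide; open, the fingers measure 114 mm over their backs; the gripper's body (76 mm by 85 mm) begins 54 mm behind the grasp point. The pads swing forward as they close: fully open they stand 13 mm farther back than shut.
Start: joints at [-65.317, 4.979, 10.078, 95.1, 0, 90], TCP at [0.23, -0.5, 0.405] pointing down, gripper open.
Joint ranges: [-179.16, 179.16], [-48.56, 103.87], [-65.8, 70.77], [-126.05, 130.52], [-82.76, 87.17], [-180, 180]. Speed limits (degrees/s): [127.2, 127.2, 147.25, 180, 180, 180].

INTERFACE

Orientations are given as [roll, pitch, yaw] about the fixed x, y, z axes, in that order (R = Rz(yaw) Ry(pitch) Rx(roll)).
In Python, from workcell import bot, camera, camera_model, outline_of, pinpoint gives the robot as it stands.
- The arm moves only by the tool move_arm, never from a script. Its arguments are lists of equal length, an entry for each row: "jaw": the closure, from 0 (fully open) to 1 (shut); "delta_pos": the shift along the world's x, y, z in m, a list of three; "yaw": the turn about the world's z in rad. In form: {"jaw": [jaw, ...], "delta_pos": [[dx, dy, dz], ...], "yaw": [yaw, ...]}. A call has 1 to 10 rows; each row shifts and turns the commanded pose from where the row before left it; what a row does not reach is not made up. A row lasts 1/12 s, in which the tool goes at most 41.7 mm and 7.16 degrees, less where a joint would pass 70% of its speed; a pose out of reach is approached as far as the arm can. A call with a gripper value outside its range is refused whole. The fingers move at their own pace and stop on an object; "force" is the grip in N (left out, the last holds). Time passes only in rows, so rows that do not move let the fingers close. It gives the time, the measured TCP pose, the force, the opening and the grip force at its end, in the units of the state.
- bot.get_obs(): the state, without advancing time (a new reading comes with each control period).
- camera(name): name is "scene" or "side" or "wrist"; returns the picture (420x560x3 uint8, red, green, blue); there is no depth.
- camera_model(name): a dict with "fx", "fy", "cx", "cy" (pixels), "R" (3x3) and "t" (3): a world point X has camera coordinates R X + t. Camera axes: x right, y down, z forward; pixel columns grow to the right and rows downward; lengths in m; the calibration is good to about 2 mm. A picture is of the moment at which its call begins: read the wrist's pose just before it. camera_model takes no time and is no camera call; for the wrist camera it gives the pose at the moment of the call.
- bot.job_done(): hands the job in; it is judged then, once.
Trained networks look in the newest picture that a camera, given by its name, has taken for a name from the list of things; names that differ only in an ending like _2 or _b are one class to them, and where a whole thing is asked for, a point or a joint stands for the part that bears it (a point fixed in the world has none). Each returns a list of dicts, best first, with "confidence" (0 to 1); they miss things now and then, are a little off and sometimes report something else, mostly with a low value. They report only what shows in the picture. A call takes as long as a camera call. They do not tell look-alikes from the thing itself.
- outline_of(camera, thing): "mask" (420x560 bool, what is visible of it) and "xy" ([column, row] in pixels, amid what is visible of it).
- pinpoint(camera, thing): "xy" ([column, row] in pixels: a listed point, or the origin of a listed thing).
The state is a dict: "time": time; "q": joint angles; "qd": joint speeds; "joint_efforts": joint torques, N m; "ee_pos": TCP position; "tcp_rot": TCP orientation; "wrist_force": force on the tool from outside, world axes, zero at the start; "torque": the same for the moment, N m; "opening": finger opening in m; "grasp_force": force on a finger pad.
Only numpy, scipy, OpenCV 4.12 (cv2) and the standard library are available. Lean on these libraries where they do the work, as an engineer would, in place of code of your own. Each camera call takes 0.05 s, during which the arm holds its last target. There are 200 camera calls.

TASK

Take the packing rod for the melt flow tester out of its blue storage box: pull it up out of the two sprung catches, tilt it because it is longer than the mouth in the cover, and draw it out through the mouth with the orange handle end first. Finish while holding it still in the gripper, the whole rod at least 6 cm above the box's cover; do not put it down or let go, and do not disturb the jar, the weight and the dish standing beside the box.

Things in the scene. Friction and masses are not known exactly. Their poses are not given: they have to be found in the camera images.
- box: Fixed blue metal box with a grey cover, 350 (x) x 180 (y) x 130 mm high, walls and floor 5 mm thick. Origin: centre of its underside, on the work surface. x points along the box away from the robot, z up. The cover is 4 mm thick (126 to 130 mm up), closed except for the mouth. On the floor under the mouth lies a rail (30 mm wide, top 20 mm up, x = -52 to 65 mm) with two saddles that carry the rod.
- mouth (a point): Centre of the cover's only opening, at the level of the cover's top (box frame x = 25, y = 0, z = 130 mm). The mouth is 150 mm along the box's x (from -50 to +100 mm) and 120 mm across (y = -60 to +60 mm).
- saddle_near (a point): Centre of the top of the saddle nearer the robot (box x = -42, z = 100 mm), a U 12 mm long, 22 mm wide. On each side a yellow sprung roller (radius 4 mm, centre 104 mm up, its block out to y = +-26 mm) overhangs the rod and yields sideways up to 6 mm, with little friction. Pulling the rod straight up out of both saddles takes about 10 N, over its first 8 mm; it is wholly free after 14 mm.
- saddle_far (a point): Centre of the top of the farther saddle (box x = +55, z = 100 mm), the same as the near one, with its own two rollers. Between the two saddles the rod is bare for the fingers.
- rod: Loose rod, 240 mm, about 0.16 kg: steel shaft 12 mm in diameter, orange handle at +x (48 mm long, 15 mm in diameter), brass foot at -x (20 mm long, 10 mm in diameter). Origin: mid-length, on its axis. Starts level along the box's x, axis 98 mm up, middle within 8 mm of the box's origin: the handle reaches about 20 mm under the mouth's far edge, the foot 70 mm under the near edge.
- rod_handle_end (a point): Centre of the end face of the orange handle (rod x = +120 mm).
- rod_foot_end (a point): Centre of the end face of the brass foot (rod x = -120 mm).
- jar: Bystander: clear closed jar with white cap, 56 mm in diameter, 85 mm high, standing beside the box. Origin: centre of its underside.
- weight: Bystander: brass weight with a knob, 52 mm in diameter, 58 mm high, standing beside the box. Origin: centre of its underside.
- dish: Bystander: white ceramic dish, 80 mm in diameter, 30 mm high, standing beside the box. Origin: centre of its underside.
Things that resemble listed ones, but are neither listed nor needed, are in the scene too. What is shaped like the rod but purple is not meant.

How it is judged:
By the outcome, as a careful person would: the job done as asked, in the order asked, and still so for the second after the job is handed in, while the arm keeps its last pose, push and grip.
It also fails if it takes over 38 s, if anything falls off the work surface, if the arm or the gripper's body presses on something with over 40 N, if the wrist force passes 120 N, or if a joint passes its speed limit or range.

## Working session

There is one attempt and no reset: what is moved stays moved. The work goes in short steps, Python scripts to look and compute and a tool call to move; the robot and the scene stay as the last step left them, time stands still between calls to the robot, and variables do not carry over. Pictures are saved under pics/ and viewed, at most 13 in all, crops included, and the job is handed in when it is done.

Besides the shell and the picture viewer there is one more tool, called as name(argument=value, ...) on one line, values as JSON. move_arm: Moves the arm, as the interface text tells. Its arguments: {"type":"object","properties":{"jaw":{"type":"array"},"delta_pos":{"type":"array"},"yaw":{"type":"array"},"force":{"type":"number"}},"required":["jaw","delta_pos","yaw"]}

```bash
mkdir -p pics; ls
cat > h.py <<'E'
import numpy as np, cv2
from workcell import bot, camera, camera_model, outline_of, pinpoint
def snap(n,f):
    im=camera(n); cv2.imwrite(f'pics/{f}.png',im[:,:,::-1]); return im
def ray(m,uv):
    d=np.array([(uv[0]-m['cx'])/m['fx'],(uv[1]-m['cy'])/m['fy'],1.])
    R=np.array(m['R']);t=np.array(m['t']); return -R.T@t, R.T@d/np.linalg.norm(d)
def tri(obs):
    A=np.zeros((3,3));b=np.zeros(3);L=[]
    for m,uv in obs:
        o,d=ray(m,uv);P=np.eye(3)-np.outer(d,d);A+=P;b+=P@o;L.append((P,o))
    X=np.linalg.solve(A,b); return X,[float(np.linalg.norm(P@(X-o))) for P,o in L]
def atz(m,uv,z):
    o,d=ray(m,uv); return o+d*(z-o[2])/d[2]
def proj(m,X):
    c=np.array(m['R'])@X+np.array(m['t']); return [m['fx']*c[0]/c[2]+m['cx'],m['fy']*c[1]/c[2]+m['cy']]
E
python3 - <<'E'
from h import *
names=['mouth','box','rod','rod_handle_end','rod_foot_end','saddle_near','saddle_far','jar','weight','dish']
ms={n:camera_model(n) for n in('scene','side')}
det={}
for n in ms:
    snap(n,n+'0')
    for k in names:
        r=pinpoint(n,k); det[n,k]=r
        print(n,k,[(np.round(x['xy'],1).tolist(),round(x['confidence'],2)) for x in r[:3]])
for k in names:
    if det['scene',k] and det['side',k]:
        X,e=tri([(ms[n],det[n,k][0]['xy']) for n in ms]);print(k,X.round(4),np.round(e,4))
print(bot.get_obs())
a=cv2.imread('pics/scene0.png');b=cv2.imread('pics/side0.png');cv2.imwrite('pics/both0.png',cv2.resize(np.hstack([a,b]),(800,300)))
E
```

```text
pics
scene mouth [([281.2, 198.2], 0.68)]
scene box [([281.4, 221.6], 0.65)]
scene rod [([200.2, 175.3], 0.73), ([283.9, 200.5], 0.49)]
scene rod_handle_end [([185.1, 150.0], 0.68)]
scene rod_foot_end [([278.2, 222.0], 0.69), ([210.1, 201.3], 0.5), ([280.5, 200.7], 0.18)]
scene saddle_near [([285.4, 186.5], 0.64)]
scene saddle_far [([277.0, 214.5], 0.96)]
scene jar [([328.9, 270.1], 0.76)]
scene weight [([351.6, 217.1], 0.77)]
scene dish [([218.5, 231.2], 0.69)]
side mouth [([282.5, 211.3], 0.63), ([272.2, 249.6], 0.24)]
side box [([271.9, 251.3], 0.66)]
side rod [([216.2, 348.0], 0.89), ([321.2, 223.2], 0.52)]
side rod_handle_end [([325.4, 224.3], 0.88), ([161.4, 379.6], 0.79)]
side rod_foot_end [([263.8, 322.1], 0.84)]
side saddle_near [([259.2, 221.2], 0.57)]
side saddle_far [([297.4, 219.5], 0.76)]
side jar []
side weight [([271.5, 248.7], 0.21)]
side dish [([310.4, 308.1], 0.7), ([324.8, 220.7], 0.25)]
mouth [ 0.5076 -0.0086  0.1224] [0.0025 0.0025]
box [ 0.4856 -0.0114 -0.0035] [0.0006 0.0006]
rod [ 0.3715 -0.3111  0.0024] [0.0004 0.0004]
rod_handle_end [ 0.5651 -0.2369  0.2759
[... 242 characters left out ...]
0.185  -0.014 ] [0.007 0.007]
{'time': 1.1, 'q': array([-6.53164941e+01,  4.97904113e+00,  1.00798009e+01,  9.51001285e+01,
       -1.84823675e-04,  9.00011527e+01]), 'qd': array([-0.02350295, -0.03498778, -0.00061332, -0.11072026,  0.10616936,
       -0.04751887]), 'joint_efforts': array([ 3.14227531e-03, -5.20109296e+01,  4.64865410e+01,  2.03459960e-03,
        1.90939427e-04, -2.39980562e-05]), 'ee_pos': array([ 0.22968262, -0.4997456 ,  0.40469701]), 'tcp_rot': array([1.79999369e+02, 1.84810974e-04, 2.46823532e+01]), 'wrist_force': array([-0.4140672 ,  0.21919112, -0.29751992]), 'torque': array([ 0.00343913, -0.058291  , -0.04017332]), 'grasp_force': 0.0, 'opening': 0.08510744003490177}
```

View pics/scene0.png

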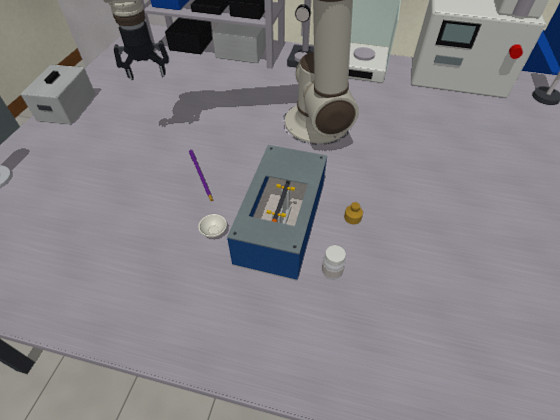

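View pics/side0.png

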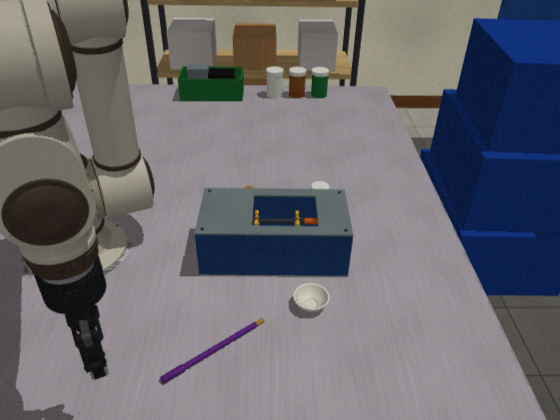

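move_arm(jaw=[0, 0, 0, 0, 0, 0, 0, 0, 0, 0], delta_pos=[[0.016, 0.035, 0.008], [0.016, 0.035, 0.008], [0.016, 0.035, 0.008], [0.016, 0.035, 0.008], [0.016, 0.035, 0.008], [0.016, 0.035, 0.008], [0.016, 0.035, 0.008], [0.016, 0.035, 0.008], [0.016, 0.035, 0.008], [0.016, 0.035, 0.008]], yaw=[-0.043, -0.043, -0.043, -0.043, -0.043, -0.043, -0.043, -0.043, -0.043, -0.043])

```text
time: 1.93
ee_pos: [0.3898, -0.1479, 0.4854]
tcp_rot: [180.0, -0.1, -0.1]
wrist_force: [-0.1, -0.3, 0.0]
opening: 0.0855
grasp_force: 0.0
```

move_arm(jaw=[0, 0, 0, 0, 0, 0], delta_pos=[[0.015, 0.035, 0], [0.015, 0.035, 0], [0.015, 0.035, 0], [0.015, 0.035, 0], [0, 0, 0], [0, 0, 0]], yaw=[0, 0, 0, 0, 0, 0])

```text
time: 2.43
ee_pos: [0.4501, -0.0081, 0.4843]
tcp_rot: [180.0, 0.0, 0.3]
wrist_force: [0.5, -0.1, 0.4]
opening: 0.0852
grasp_force: 0.0
```

Run:
```python
from h import *
o=bot.get_obs();print(o['time'],o['ee_pos'].round(4),o['tcp_rot'].round(2))
m=camera_model('wrist');snap('wrist','w1');np.save('w1.npy',m,allow_pickle=True)
print(-np.array(m['R']).T@np.array(m['t']))
for k in ['mouth','rod','rod_handle_end','saddle_near','saddle_far']:
    r=pinpoint('wrist',k)
    print(k,[(np.round(x['xy'],1).tolist(),round(x['confidence'],2),atz(m,x['xy'],{'mouth':.13,'saddle_near':.1,'saddle_far':.1}.get(k,.098)).round(4).tolist()) for x in r[:2]])
```

```text
2.4333 [ 0.4501 -0.0081  0.4843] [1.8e+02 5.0e-02 2.8e-01]
[ 0.53082066 -0.00630728  0.45400176]
mouth [([278.6, 114.3], 0.59, [0.5128, -0.0097, 0.13])]
rod [([497.2, 217.5], 0.81, [0.4044, -0.247, 0.098]), ([276.4, 139.7], 0.69, [0.4863, -0.0081, 0.098])]
rod_handle_end [([536.8, 281.5], 0.59, [0.3266, -0.3085, 0.098])]
saddle_near [([275.0, 181.7], 0.69, [0.4434, -0.0069, 0.1])]
saddle_far [([280.0, 80.7], 0.9, [0.542, -0.0111, 0.1])]
```

View pics/w1.png

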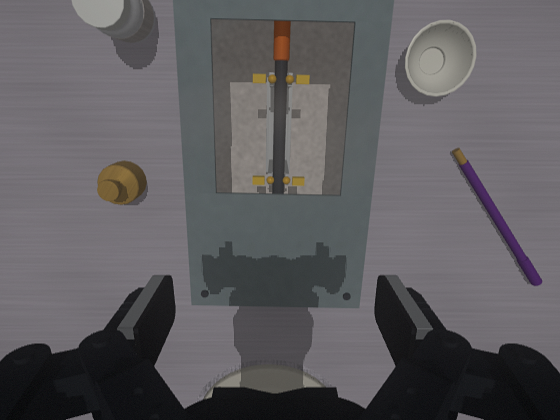

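Run:
```python
from h import *
m=np.load('w1.npy',allow_pickle=True).item()
for uv in [(211,18),(355,22),(341,195),(216,193)]: print('corner',uv,atz(m,uv,.13).round(4))
for uv in [(278,190),(282.5,24),(281,60)]: print('rod',uv,atz(m,uv,.098).round(4))
ms={n:camera_model(n) for n in('scene','side')}
P={'saddle_near':[(285.4,186.5),(259.2,221.2),(275,181.7)],'saddle_far':[(277,214.5),(297.4,219.5),(280,80.7)],'mouth':[(281.2,198.2),(282.5,211.3),(278.6,114.3)]}
for k,v in P.items():
    X,e=tri([(ms['scene'],v[0]),(ms['side'],v[1]),(m,v[2])]);print(k,X.round(4),np.round(e,4))
# rod in side and wrist: the colour boundary orange/steel
w=cv2.imread('pics/w1.png').astype(int);s=cv2.imread('pics/side0.png').astype(int)
for n,im,mm,box in(('w',w,m,(200,0,360,200)),('s',s,ms['side'],(240,190,340,240))):
    b,g,r=[im[box[1]:box[3],box[0]:box[2],i] for i in range(3)]
    k=(r>110)&(g<90)&(b<70)&(r>1.9*g)
    y,x=np.nonzero(k);print(n,x.size,x.min()+box[0],x.max()+box[0],y.min()+box[1],y.max()+box[1],x.mean()+box[0],y.mean()+box[1])
cv2.imwrite('pics/sc.png',cv2.resize(s[180:270,190:360].astype(np.uint8),None,fx=4.5,fy=4.5,interpolation=cv2.INTER_CUBIC))
```

```text
corner (211, 18) [0.5895 0.0468 0.13  ]
corner (355, 22) [ 0.5871 -0.0724  0.13  ]
corner (341, 195) [ 0.438  -0.0704  0.13  ]
corner (216, 193) [0.4394 0.0498 0.13  ]
rod (278, 190) [ 0.434  -0.0101  0.098 ]
rod (282.5, 24) [ 0.5907 -0.013   0.098 ]
rod (281, 60) [ 0.5604 -0.0119  0.098 ]
saddle_near [ 0.4469 -0.0107  0.0992] [0.0053 0.0092 0.0052]
saddle_far [ 0.5434 -0.0107  0.0982] [0.0013 0.0022 0.0014]
mouth [ 0.5096 -0.0092  0.1233] [0.0037 0.0021 0.0029]
w 60 274 288 36 59 281.01666666666665 42.016666666666666
s 57 304 316 218 222 310.10526315789474 220.12280701754386
```

View pics/sc.png

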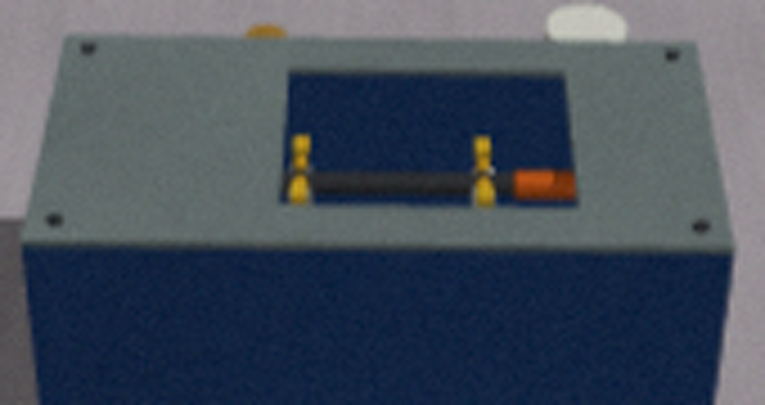

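move_arm(jaw=[0.4, 0.4, 0.4, 0.4, 0.4, 0.4, 0.4], delta_pos=[[0.016, 0, -0.017], [0.016, 0, -0.017], [0.016, 0, -0.017], [0.015, 0, -0.017], [0, 0, -0.017], [0, 0, 0], [0, 0, 0]], yaw=[-0.006, -0.006, -0.006, -0.004, 0, 0, 0], force=100)

```text
time: 3.32
ee_pos: [0.5123, -0.0114, 0.3994]
tcp_rot: [-180.0, 0.1, -1.2]
wrist_force: [0.6, 0.5, 0.6]
opening: 0.0507
grasp_force: 0.0
```

Run:
```python
from h import *
o=bot.get_obs();print(o['time'],o['ee_pos'].round(4),o['tcp_rot'].round(2),o['opening'],o['wrist_force'])
m=camera_model('wrist');im=snap('wrist','w2');np.save('w2.npy',m,allow_pickle=True)
for k in ['mouth','rod','rod_handle_end','saddle_near','saddle_far']:
    r=pinpoint('wrist',k)
    print(k,[(np.round(x['xy'],1).tolist(),round(x['confidence'],2),atz(m,x['xy'],{'mouth':.13,'saddle_near':.1,'saddle_far':.1}.get(k,.098)).round(4).tolist()) for x in r[:2]])
```

```text
3.3167 [ 0.5123 -0.0114  0.3994] [-1.7996e+02  9.0000e-02 -1.2200e+00] 0.05074767958265073 [0.63352823 0.48582922 0.56196404]
mouth [([278.2, 210.3], 0.62, [0.5125, -0.0123, 0.13])]
rod [([531.8, 287.4], 0.88, [0.4254, -0.2344, 0.098]), ([273.0, 226.2], 0.79, [0.4879, -0.0078, 0.098])]
rod_handle_end []
saddle_near [([275.6, 272.8], 0.58, [0.4456, -0.0091, 0.1])]
saddle_far [([278.0, 160.3], 0.66, [0.5432, -0.013, 0.1])]
```

View pics/w2.png

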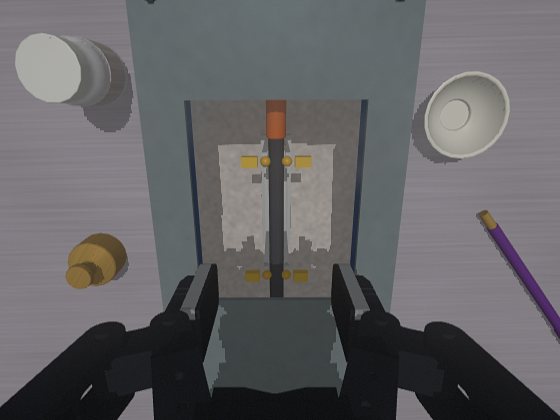

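move_arm(jaw=[0.4, 0.4, 0.4, 0.4, 0.4, 0.4, 0.4, 0.4], delta_pos=[[0.001, 0, -0.025], [0, 0, -0.025], [0, 0, -0.025], [0, 0, -0.025], [0, 0, -0.025], [0, 0, -0.021], [0, 0, 0], [0, 0, 0]], yaw=[0, 0, 0, 0, 0, 0, 0, 0])

```text
time: 4.28
ee_pos: [0.5134, -0.0107, 0.2538]
tcp_rot: [-180.0, 0.1, -1.1]
wrist_force: [0.3, 0.2, 1.3]
opening: 0.0514
grasp_force: 0.0
```

move_arm(jaw=[1, 1, 1, 1, 1, 1, 1, 1], delta_pos=[[0, 0, 0], [0, 0, 0], [0, 0, 0], [0, 0, 0], [0, 0, 0], [0, 0, 0], [0, 0, 0], [0, 0, 0]], yaw=[0, 0, 0, 0, 0, 0, 0, 0], force=100)

```text
time: 4.95
ee_pos: [0.514, -0.0112, 0.2555]
tcp_rot: [180.0, -0.2, -1.2]
wrist_force: [-0.5, -2.7, 6.7]
opening: 0.0086
grasp_force: 97.7
```

Run:
```python
from h import *
s=snap('side','s3');w=snap('wrist','w3')
a=cv2.resize(s[150:270,190:360],(400,282),interpolation=cv2.INTER_CUBIC);b=cv2.resize(w[150:350,140:420],(400,286))
cv2.imwrite('pics/c3.png',np.hstack([a,b[:282]])[:,:,::-1])
o=bot.get_obs();print(o['ee_pos'],o['opening'],o['wrist_force'],o['grasp_force'])
```

```text
[ 0.51404359 -0.01114903  0.25548122] 0.008205275053056344 [-1.51307396 -3.76832392  5.81384921] 97.72692918777466
```

View pics/c3.png

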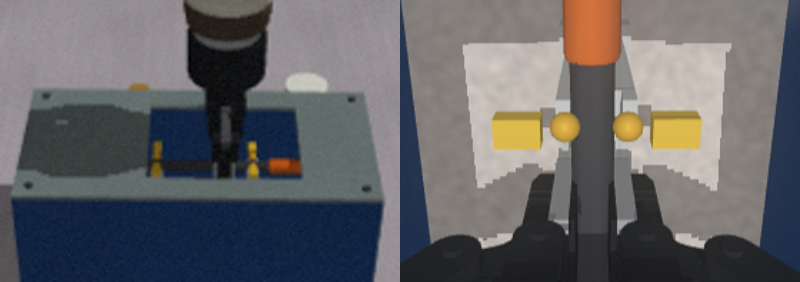

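move_arm(jaw=[1, 1, 1, 1, 1, 1, 1], delta_pos=[[0, 0, 0.002], [0, 0, 0.003], [0, 0, 0.003], [0, 0, 0.003], [0, 0, 0.004], [0, 0, 0.004], [0, 0, 0]], yaw=[0, 0, 0, 0, 0, 0, 0], force=120)

```text
time: 5.63
ee_pos: [0.5139, -0.0105, 0.2738]
tcp_rot: [-179.9, -0.1, -1.1]
wrist_force: [0.1, 0.1, -1.7]
opening: 0.008
grasp_force: 118.5
```

Run:
```python
from h import *
o=bot.get_obs();print(o['ee_pos'],o['opening'],o['wrist_force'],o['torque'],o['grasp_force'])
s=snap('side','s4');w=snap('wrist','w4')
a=cv2.resize(s[150:270,190:360],(400,282),interpolation=cv2.INTER_CUBIC);b=cv2.resize(w[150:350,140:420],(400,286))
cv2.imwrite('pics/c4.png',np.hstack([a,b[:282]])[:,:,::-1])
```

```text
[ 0.51388533 -0.01046309  0.27384197] 0.007975185929008352 [ 0.13049106  0.07611214 -1.70104501] [-0.05511834 -0.107652   -0.01803289] 118.5318660736084
```

View pics/c4.png

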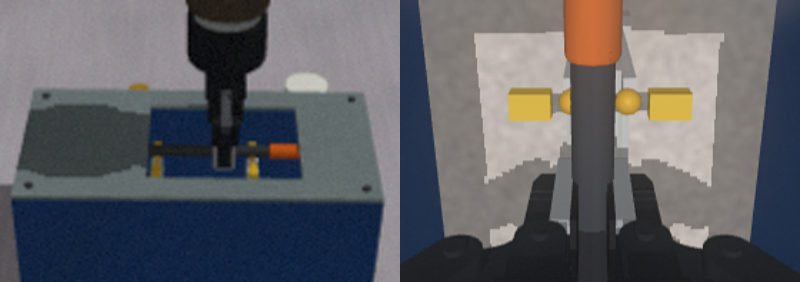

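move_arm(jaw=[1, 1, 1, 1, 1, 1], delta_pos=[[-0.008, 0, 0], [-0.009, 0, 0], [-0.009, 0, 0], [-0.007, 0, 0], [0, 0, 0], [0, 0, 0]], yaw=[0, 0, 0, 0, 0, 0], force=60)

```text
time: 6.23
ee_pos: [0.4802, -0.0107, 0.273]
tcp_rot: [-180.0, -0.0, -1.1]
wrist_force: [0.2, -0.2, -2.2]
opening: 0.0081
grasp_force: 118.5
```

Run:
```python
from h import *
o=bot.get_obs();print(o['ee_pos'],o['opening'],o['wrist_force'],o['torque'],o['grasp_force'])
```

```text
[ 0.48021369 -0.01069318  0.27296285] 0.008099184677226442 [ 0.1734081  -0.23509199 -2.17512135] [ 0.0308497  -0.0328188  -0.03753599] 118.52342963218689
```

move_arm(jaw=[1, 1, 1, 1, 1, 1], delta_pos=[[0, 0, 0], [0, 0, 0.003], [0, 0, 0.003], [0, 0, 0.003], [0, 0, 0.003], [0, 0, 0]], yaw=[0, 0, 0, 0, 0, 0], force=25)

```text
time: 6.73
ee_pos: [0.4809, -0.0107, 0.2843]
tcp_rot: [-180.0, 0.0, -1.1]
wrist_force: [3.6, 1.0, -13.8]
opening: 0.0079
grasp_force: 115.9
```

Run:
```python
from h import *
o=bot.get_obs();print(o['ee_pos'],o['opening'],o['wrist_force'],o['torque'],o['grasp_force'])
s=snap('side','s5');w=snap('wrist','w5')
a=cv2.resize(s[150:270,190:360],(400,282),interpolation=cv2.INTER_CUBIC);b=cv2.resize(w[150:350,140:420],(400,286))
cv2.imwrite('pics/c5.png',np.hstack([a,b[:282]])[:,:,::-1])
```

```text
[ 0.48088795 -0.01068418  0.28432787] 0.007933045779441698 [  3.64653927   1.00757632 -13.80973966] [ 0.01235619 -1.25244201 -0.04389235] 115.8729600906372
```

View pics/c5.png

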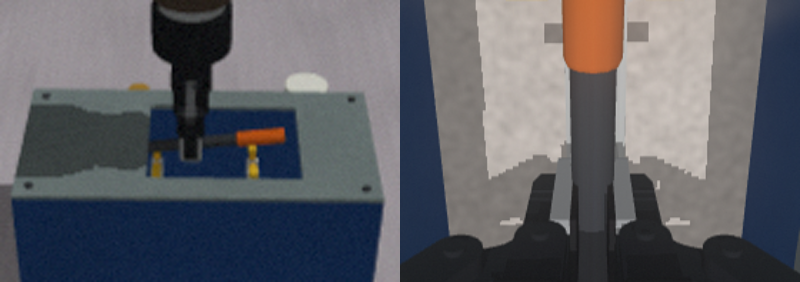

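move_arm(jaw=[1, 1, 1, 1, 1, 1], delta_pos=[[0, 0, 0.003], [0, 0, 0.003], [0, 0, 0.003], [0, 0, 0.003], [0, 0, 0.003], [0, 0, 0]], yaw=[0, 0, 0, 0, 0, 0])

```text
time: 7.33
ee_pos: [0.4808, -0.0107, 0.3013]
tcp_rot: [-180.0, -0.1, -1.1]
wrist_force: [0.2, -0.2, -1.9]
opening: 0.0079
grasp_force: 108.6
```

```bash
cat >> h.py <<'E'
def orange(f):
    "handle ends in side view by orange pixels: tilt from axis, intersected with plane y"
    im=cv2.imread(f'pics/{f}.png').astype(int);b,g,r=im[:,:,0],im[:,:,1],im[:,:,2]
    k=(r>110)&(g<90)&(b<75)&(r>1.9*g); k[:, :200]=0;k[:,420:]=0;k[300:]=0
    y,x=np.nonzero(k);p=np.c_[x,y].astype(float);c=p.mean(0);u=np.linalg.svd(p-c)[2][0];u*=np.sign(u[0])
    s=(p-c)@u;m=camera_model('side');out=[]
    for v in(s.min(),s.max()):
        o,d=ray(m,c+u*v);out.append(o+d*((-0.0115-o[1])/d[1]))
    e=out[1]-out[0];return len(x),np.round(out,4).tolist(),float(np.degrees(np.arctan2(e[2],e[0])))
E
python3 - <<'E'
from h import *
o=bot.get_obs();print(o['ee_pos'],o['opening'],o['wrist_force'],o['torque'],o['grasp_force'])
s=snap('side','s6');print(orange('s0' if 0 else 'side0'),orange('s5'),orange('s6'))
E
```

```text
[ 0.48079404 -0.01070946  0.30130514] 0.007905407704353698 [ 0.18767087 -0.22265237 -1.91126241] [-0.01414003 -0.04835936 -0.02500349] 108.59040141105652
(57, [[0.5611, -0.0115, 0.0975], [0.5905, -0.0115, 0.0949]], -5.050054289298196) (108, [[0.5288, -0.0115, 0.1316], [0.5739, -0.0115, 0.1361]], 5.696741339742837) (102, [[0.5366, -0.0115, 0.1638], [0.5806, -0.0115, 0.1827]], 23.35062330431386)
```

Run:
```python
from h import *
s=cv2.imread('pics/s6.png');snap('wrist','w6');w=cv2.imread('pics/w6.png')
a=cv2.resize(s[150:270,190:360],(440,310),interpolation=cv2.INTER_CUBIC);b=cv2.resize(w[:420],(360,270))
b=np.vstack([b,np.zeros((40,360,3),np.uint8)])
cv2.imwrite('pics/c6.png',np.hstack([a,b]))
```

```text
(no output)
```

View pics/c6.png

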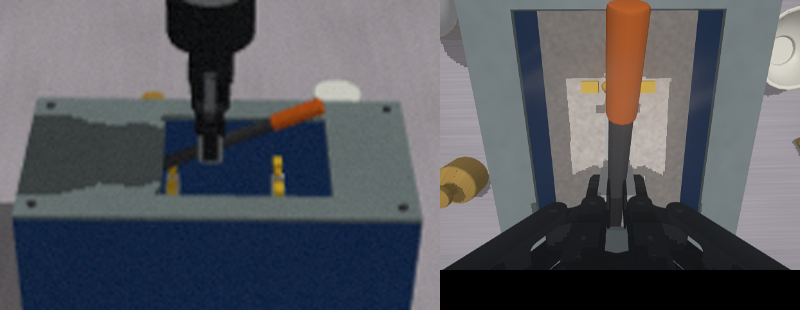

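move_arm(jaw=[1, 1, 1, 1, 1, 1, 1], delta_pos=[[0, 0, 0.003], [0.004, 0, 0.004], [0.008, 0, 0.0045], [0.01, 0, 0.006], [0.01, 0, 0.006], [0.008, 0, 0.005], [0, 0, 0]], yaw=[0, 0, 0, 0, 0, 0, 0], force=100)

```text
time: 8.02
ee_pos: [0.522, -0.0107, 0.3291]
tcp_rot: [-180.0, -0.1, -1.1]
wrist_force: [-0.8, 0.5, -1.7]
opening: 0.0081
grasp_force: 105.3
```

Run:
```python
from h import *
o=bot.get_obs();print(o['ee_pos'],o['opening'],o['wrist_force'],o['torque'],o['grasp_force'])
s=snap('side','s7');print(orange('s7'))
```

```text
[ 0.52202106 -0.01070648  0.32913046] 0.008098885570152805 [-0.84091672  0.49246925 -1.68463998] [-0.03827097  0.00489241 -0.04822014] 105.25229930877686
(103, [[0.5794, -0.0115, 0.1974], [0.6202, -0.0115, 0.221]], 29.98843644890865)
```

move_arm(jaw=[1, 1, 1, 1, 1, 1, 1, 1], delta_pos=[[0.008, 0, 0.005], [0.01, 0, 0.006], [0.01, 0, 0.006], [0.01, 0, 0.006], [0.01, 0, 0.006], [0.01, 0, 0.006], [0.006, 0, 0.005], [0, 0, 0]], yaw=[0, 0, 0, 0, 0, 0, 0, 0])

```text
time: 8.73
ee_pos: [0.5852, -0.0112, 0.3685]
tcp_rot: [-179.9, -0.0, -1.1]
wrist_force: [-0.2, -0.1, -1.8]
opening: 0.0083
grasp_force: 105.4
```

Run:
```python
from h import *
o=bot.get_obs();print(o['ee_pos'],o['opening'],o['wrist_force'],o['torque'],o['grasp_force'])
s=snap('side','s8');print(orange('s8'))
r=pinpoint('side','rod_foot_end');m=camera_model('side')
for x in r:
    c,d=ray(m,x['xy']);print(x,c+d*((-0.0115-c[1])/d[1]))
s=cv2.imread('pics/s8.png');snap('scene','n8');w=cv2.imread('pics/n8.png')
a=cv2.resize(s[130:270,190:360],(400,330),interpolation=cv2.INTER_CUBIC);b=cv2.resize(w[120:285,190:390],(400,330),interpolation=cv2.INTER_CUBIC)
cv2.imwrite('pics/c8.png',np.hstack([a,b]))
```

```text
[ 0.5851834  -0.01120182  0.36854286] 0.008279247591272848 [-0.17989366 -0.13743146 -1.78235608] [-0.01277134 -0.06652567 -0.02898835] 105.36102175712585
(106, [[0.643, -0.0115, 0.2375], [0.6839, -0.0115, 0.2597]], 28.46394189175163)
{'xy': [263.9, 321.2], 'confidence': 0.88} [ 0.46439844 -0.0115     -0.26454033]
{'xy': [273.5, 208.3], 'confidence': 0.55} [ 0.48799516 -0.0115      0.13118889]
```

View pics/c8.png

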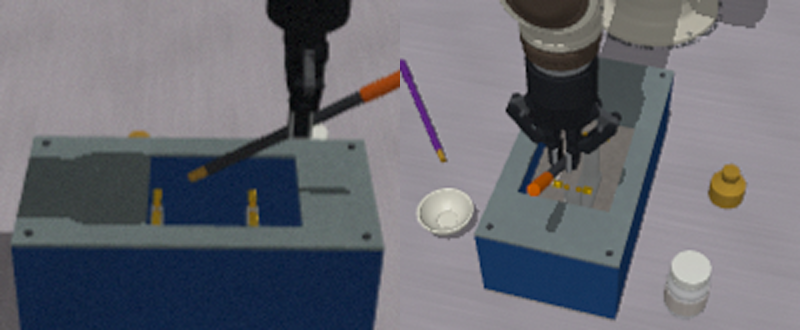

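move_arm(jaw=[1, 1, 1, 1, 1, 1, 1, 1, 1, 1], delta_pos=[[0, 0, 0.008], [0, 0, 0.014], [0, 0, 0.016], [0, 0, 0.016], [0, 0, 0.016], [0, 0, 0.016], [0, 0, 0.01], [0, 0, 0.004], [0, 0, 0], [0, 0, 0]], yaw=[0, 0, 0, 0, 0, 0, 0, 0, 0, 0])

```text
time: 9.72
ee_pos: [0.5845, -0.0112, 0.4679]
tcp_rot: [-179.9, 0.0, -1.1]
wrist_force: [-0.4, 0.9, -1.9]
opening: 0.0083
grasp_force: 105.3
```

move_arm(jaw=[1, 1, 1, 1, 1, 1], delta_pos=[[0, 0, 0], [0, 0, 0], [0, 0, 0], [0, 0, 0], [0, 0, 0], [0, 0, 0]], yaw=[0, 0, 0, 0, 0, 0])

```text
time: 10.22
ee_pos: [0.5846, -0.0112, 0.4681]
tcp_rot: [-179.9, 0.0, -1.1]
wrist_force: [1.0, 0.2, -2.0]
opening: 0.0081
grasp_force: 105.3
```

Run:
```python
from h import *
o=bot.get_obs();print(o['ee_pos'],o['opening'],o['wrist_force'],o['qd'],o['grasp_force'])
s=snap('side','s9');print(orange('s9'));m=camera_model('side')
for x in pinpoint('side','rod_foot_end'):
    c,d=ray(m,x['xy']);print(x,c+d*((-0.0115-c[1])/d[1]))
cv2.imwrite('pics/c9.png',cv2.resize(cv2.imread('pics/s9.png')[90:270,180:420],(640,480)))
```

```text
[ 0.58463643 -0.01118666  0.46807637] 0.008100762035280614 [ 0.95483705  0.20023553 -2.02115749] [-0.10994562  0.11352613  0.16753543  0.04462317 -0.0186356   0.06661258] 105.32336354255676
(119, [[0.6419, -0.0115, 0.3376], [0.6829, -0.0115, 0.3606]], 29.334559706637496)
{'xy': [261.4, 321.3], 'confidence': 0.7} [ 0.45735004 -0.0115     -0.26490755]
```

View pics/c9.png

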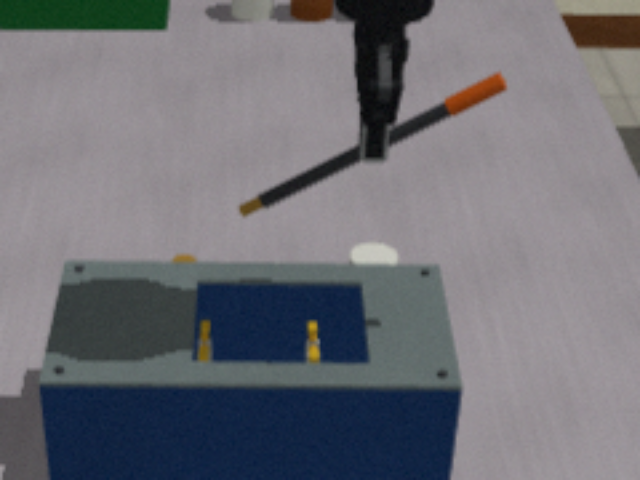

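```bash
python3 -c "
from workcell import bot
print(bot.job_done())"
```

```text
the job is handed in; nothing more can be done
None
```

The rod is out of the box, handle end first, and held still in the gripper at about 105 N; its lowest point is about 10 cm above the cover, the jar, weight and dish were not touched, and the job was handed in after about 10 s of robot time.

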